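# Find the loose bearing bolt and hold its cap open

### The job

Clear the spanner lying in front of the polishing spindle first: lay it (do not drop it) flat in the free place in the tray, beside and parallel to the other two and with its open jaw pointing the same way as theirs. Then tap the three bearing bolts on their heads with the fingertips, from left to right as the robot sees them, to find the loose one (it gives under the tap, the tight ones are hard), and lift that bolt's hinged cap to about 45 degrees and keep hold of it, so that its bearing can be looked at: you finish while holding the cap open. Leave the other two caps shut and everything else where it is.

Things in the scene. Friction and masses are not known exactly. Their poses are not given: they have to be found in the camera images.
- stand: polishing spindle stand fixed to the bench: cast bed 124 x 310 x 14 mm with three bearing blocks 105 mm apart and a 20 mm steel shaft along y at 50 mm height, felt wheel 68 mm at the +y end, pulley 60 mm at the -y end. Origin: on the bench under the shaft, at the middle bearing; bolts and tongues face -x (to the robot), x points away to the hinges, left bearing at +y
- spanner: the loose combination spanner on the bench before the stand: flat steel, 200 mm long, shank 17 mm wide 7 mm thick, ring end 32 mm (-x), open jaw 38 mm wide (+x), heads 8 mm thick. Origin: middle of its length, underside; x along it to the open jaw, z up. Nearest to its middle the shank is clear to grip
- spanner_tip (a point): point between the jaws of that spanner, 90 mm along +x from its origin, 4 mm up
- tray: shallow wooden tray fixed to the bench, 260 x 190 x 22 mm, walls and floor 5 mm. Origin: underside centre (floor top 5 mm above it); x along its length, away from the robot. Two spanners lie in it along x, open jaws to +x, at y = +22 and +67 mm; the free place is beside them on the -y side, centred at y = -46 mm
- spanner_b: spanner like the loose one, lying in the tray's middle; same origin and axes. Not to be moved
- spanner_c: spanner lying in the tray's far side (+y). Not to be moved
- bolt_left: Left (+y) bearing bolt: hexagon head 22 mm across, 10 mm high, 7 mm proud of its cap on a coil spring. Origin: centre of the head's top, 79 mm over the bench; z up. All look alike; any may be the loose one. Tapped, a tight bolt is hard (sinks under 2 mm at 25 N); the loose one starts to give at 2 N, is 5 mm down at 4 N, then hard, and springs back
- bolt_mid: Middle bearing bolt: hexagon head 22 mm across, 10 mm high, 7 mm proud of its cap on a coil spring. Origin: centre of the head's top, 79 mm over the bench; z up. All look alike; any may be the loose one. Tapped, a tight bolt is hard (sinks under 2 mm at 25 N); the loose one starts to give at 2 N, is 5 mm down at 4 N, then hard, and springs back
- bolt_right: Right (-y) bearing bolt: hexagon head 22 mm across, 10 mm high, 7 mm proud of its cap on a coil spring. Origin: centre of the head's top, 79 mm over the bench; z up. All look alike; any may be the loose one. Tapped, a tight bolt is hard (sinks under 2 mm at 25 N); the loose one starts to give at 2 N, is 5 mm down at 4 N, then hard, and springs back
- cap_left (a joint): hinge of the left cap: 0 shut, grows as its tongue is lifted, 0.785 is 45 degrees, 1.7 the stop. Hinge line along stand y, 40 mm behind the shaft (+x), 55 mm over the bench. Cap 36 mm wide, 0.3 kg. A tight bolt holds its cap shut; the loose bolt comes up with its cap. An open cap that is let go falls shut
- tongue_left (a point): centre of the left cap's lifting tongue, the flat nose at its front: 24 mm wide (stand y), 10 mm thick, 26 mm long beyond the block. Shut, it is 72 mm before the shaft, 112 mm from the hinge line, 36 mm before the bolt's axis, 57 mm over the bench, with free air beside and below it; moves with the cap
- cap_mid (a joint): hinge of the middle cap: 0 shut, grows as its tongue is lifted, 0.785 is 45 degrees, 1.7 the stop. Hinge line along stand y, 40 mm behind the shaft (+x), 55 mm over the bench. Cap 36 mm wide, 0.3 kg. A tight bolt holds its cap shut; the loose bolt comes up with its cap. An open cap that is let go falls shut
- tongue_mid (a point): centre of the middle cap's lifting tongue, the flat nose at its front: 24 mm wide (stand y), 10 mm thick, 26 mm long beyond the block. Shut, it is 72 mm before the shaft, 112 mm from the hinge line, 36 mm before the bolt's axis, 57 mm over the bench, with free air beside and below it; moves with the cap
- cap_right (a joint): hinge of the right cap: 0 shut, grows as its tongue is lifted, 0.785 is 45 degrees, 1.7 the stop. Hinge line along stand y, 40 mm behind the shaft (+x), 55 mm over the bench. Cap 36 mm wide, 0.3 kg. A tight bolt holds its cap shut; the loose bolt comes up with its cap. An open cap that is let go falls shut
- tongue_right (a point): centre of the right cap's lifting tongue, the flat nose at its front: 24 mm wide (stand y), 10 mm thick, 26 mm long beyond the block. Shut, it is 72 mm before the shaft, 112 mm from the hinge line, 36 mm before the bolt's axis, 57 mm over the bench, with free air beside and below it; moves with the cap
- oil_bottle: white oil bottle, 48 mm across, 130 mm high, behind the stand; origin: middle of its underside. Bystander
- hammer: hammer, 240 mm long, on the right; origin: middle of its underside. Bystander
- felt_wheel: spare felt wheel lying flat, 68 mm across, 24 mm high, behind the tray; origin: middle of its underside. Bystander
- collar: steel collar, 32 mm across, 12 mm high, near the robot; origin: middle of its underside. Bystander
- wood_strip: dark wooden strip 240 x 28 x 10 mm on the right of the stand; origin: middle of its underside. Bystander

How it is judged:
By the outcome, as a careful person would: the job done as asked, in the order asked, and still so for the second after the job is handed in, while the arm keeps its last pose, push and grip.
It also fails if it takes over 61 s, if anything falls off the work surface, if the arm or the gripper's body presses on something with over 40 N, if the wrist force passes 120 N, or if a joint passes its speed limit or range.

### The arm

A 6-joint arm with a two-finger parallel gripper is mounted at the origin on the work surface. World frame = base frame: x ahead of the robot, y to its left, z up, the work surface at z = 0. Lengths are in mm, angles in rad, forces in N, time in s.
With the tool pointing down it reaches from about 275 to 750 mm from the base axis. Payload 10.2 kg.
Tool frame: the origin (TCP) lies between the finger pads; the fingertips stand ctrl.tips_ahead ahead of it and the grasp point (between the pads) lies 8 mm behind it (ctrl.tips_ahead is the distance from the TCP to the fingertips, in mm); z points along the fingers, y is the direction in which the jaws open and shut (so a half turn about z gives the same grasp; the last joint's range is limited). The gripper opens to 85 mm and grips with 20 to 120 N. Pads are 22 mm wide; open, the fingers measure 114 mm over their backs; the gripper's body (76 mm by 85 mm) begins 54 mm behind the grasp point. The pads swing forward as they close: fully open they stand 13 mm farther back than shut.
Start: joints at [0.88, 0.313, 1.498, -0, 1.331, -0.223], TCP at [236.748, 468.595, 242.294] pointing down, gripper open.
Joint ranges: [-2.94, 2.94], [-0.97, 2.17], [0.19, 2.56], [-1.23, 4.37], [0.02, 3.11], [-2.88, 2.88]. Speed limits (rad/s): [2.39, 2.39, 3.01, 3.14, 3.14, 3.14].

### API

Orientations are given as a unit quaternion [w, x, y, z].
In Python, from rig import ctrl gives the robot as it stands. The module is installed in compiled form; this text tells all that it offers.
- The arm moves only by the tool move_arm, never from a script. Its argument "motion" is a list of rows, each an object with "offset": the shift along the tool's x, y, z in m, a list of three; "angular": the turn, a rotation vector about the tool's x, y, z in degrees, a list of three; "jaw": the finger opening in m, from 0 to 0.0854. In form: [{"offset": [tx, ty, tz], "angular": [ax, ay, az], "jaw": jaw}, ...]. A call has 1 to 5 rows; each row is the pose to reach, as a shift and turn from the pose commanded when the call began, along the tool's axes at that moment; what a row does not reach only later rows make up. A row lasts 1/8 s, in which the tool goes at most 62.5 mm and 10.7 degrees, less where a joint would pass 70% of its speed; a pose out of reach is approached as far as the arm can. A call with a gripper value outside its range is refused whole. The fingers move at their own pace and stop on an object; "squeeze" is the grip in N (left out, the last holds). Time passes only in rows, so rows that repeat a pose let the fingers close. It gives the time, the measured TCP pose, the force and the opening at its end, in the units of the state.
- ctrl.sense(): the state, without advancing time (a new reading comes with each control period).
- ctrl.capture(name): name is "side" or "top"; returns a dict with "img" (400x640x3 uint8, red, green, blue), "intrinsics" (3x3 intrinsics, pixels), "k1" (the pictures are not rectified: a ray, as slopes to the right and down, at radius r is drawn at 1 + k1 r^2 times it, then the intrinsics apply), "rvec" (rotation vector, rad) and "tvec" (3), from world to camera coordinates, as OpenCV has them. Camera axes: x right, y down, z forward; pixel columns grow to the right and rows downward; lengths in mm; the calibration is good to about 2 mm. A picture is of the moment at which its call begins. There is no depth.
- ctrl.finish_job(): hands the job in, once; it reports no verdict.
The state is a dict: "time_s": time; "joints": joint angles; "dq": joint speeds; "tau": joint torques, N m; "eef_pos": TCP position; "ee_rot": TCP orientation; "force": force on the tool from outside, world axes, zero at the start; "wrist_torque": the same for the moment, N m; "grip_width": opening from 0.0 (shut) to 1.0 (fully open).
Only numpy, scipy, OpenCV 4.12 (cv2) and the standard library are available. Lean on these libraries where they do the work, as an engineer would, in place of code of your own. Each camera call takes 0.05 s, during which the arm holds its last target. There are 200 camera calls.

## Working session

There is one attempt and no reset: what is moved stays moved. The work goes in short steps, Python scripts to look and compute and a tool call to move; the robot and the scene stay as the last step left them, time stands still between calls to the robot, and variables do not carry over. Pictures are saved under pics/ and viewed, about 8 in all and at most 12, crops included, and the job is handed in when it is done.

Besides the shell and the picture viewer there is one more tool, called after "Call:" in YAML: its name, and indented under it one key for each argument. move_arm: Moves the arm, as the interface text tells. Its arguments: {"type":"object","properties":{"motion":{"type":"array","items":{"type":"object","properties":{"offset":{"type":"array","items":{"type":"number"}},"angular":{"type":"array","items":{"type":"number"}},"jaw":{"type":"number"}}}},"squeeze":{"type":"number"}},"required":["motion"]}

```bash
mkdir -p pics
cat > h.py <<'E'
import numpy as np, cv2
from rig import ctrl
from scipy.spatial.transform import Rotation as R
def cap(n):
    c=ctrl.capture(n); c['K']=np.array(c['intrinsics'],float); c['R']=cv2.Rodrigues(np.array(c['rvec'],float))[0]; c['t']=np.array(c['tvec'],float).ravel(); c['D']=np.array([c['k1'],0,0,0],float); return c
def save(c,f,crop=None,s=1):
    im=c['img'][...,::-1]
    if crop: x0,y0,x1,y1=crop; im=im[y0:y1,x0:x1]
    cv2.imwrite('pics/'+f,cv2.resize(np.ascontiguousarray(im),None,fx=s,fy=s,interpolation=cv2.INTER_CUBIC))
def proj(c,P): return cv2.projectPoints(np.array(P,float).reshape(-1,1,3),np.array(c['rvec'],float),c['t'],c['K'],c['D'])[0].reshape(-1,2)
def back(c,uv,z):
    n=cv2.undistortPoints(np.array(uv,float).reshape(-1,1,2),c['K'],c['D'],None,None).reshape(-1,2)
    d=np.c_[n,np.ones(len(n))]@c['R']; o=-c['R'].T@c['t']; s=(np.array(z)-o[2])/d[:,2]; return o+d*s[:,None]
def pose():
    s=ctrl.sense(); q=np.array(s['ee_rot'],float); return np.array(s['eef_pos'],float),R.from_quat(q[[1,2,3,0]]),s
E
python3 - <<'E'
from h import *
for n in('top','side'):
    c=cap(n); save(c,n+'0.png',None,1.25); print(n,-c['R'].T@c['t'],c['k1'],c['K'][0,0])
p,r,s=pose(); print(s,ctrl.tips_ahead); print(r.as_matrix().round(3))
E
```

```text
top [ 371.22192623    4.80939367 1353.24245709] -0.08439025085341363 385.23870530061936
side [ 323.61796626 -794.1386502   709.06200507] -0.013492323883470297 408.75824454965505
{'time_s': 0.1, 'joints': array([ 8.79584755e-01,  3.13388599e-01,  1.49831459e+00, -1.30528575e-05,
        1.33100920e+00, -2.23399056e-01]), 'dq': array([ 0.00037676, -0.0018028 , -0.00094452,  0.00056065,  0.0001735 ,
       -0.00168715]), 'tau': array([ 2.29974125e-03, -4.12902939e+01, -2.60138404e+01, -1.95380717e-04,
        3.16993559e-03, -1.12378015e-05]), 'eef_pos': array([236.62114524, 468.42497318, 241.81259926]), 'ee_rot': array([-2.41511742e-04,  2.31777619e-01,  9.72768637e-01, -5.05137124e-04]), 'force': array([-0.33110673, -0.36135295, -0.35019241]), 'wrist_torque': array([-0.00793289,  0.0194156 ,  0.04148625]), 'grip_width': 0.9985107971520013} 11.0
[[-0.893  0.451 -0.001]
 [ 0.451  0.893 -0.001]
 [ 0.    -0.001 -1.   ]]
```

View pics/top0.png

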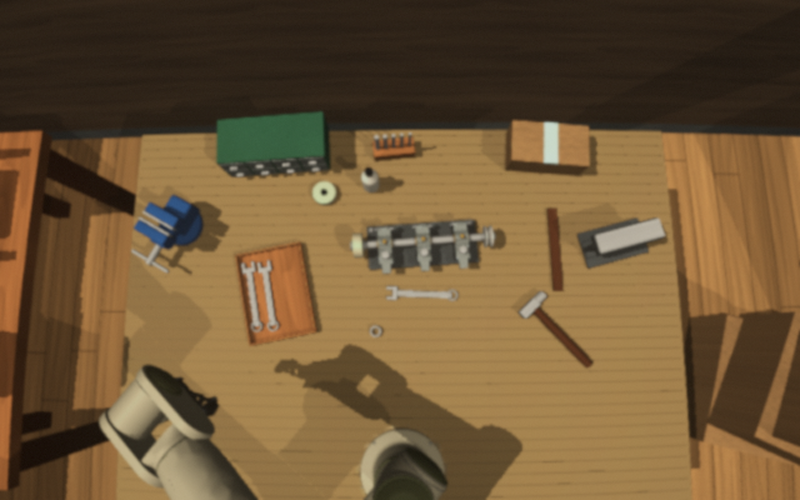

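View pics/side0.png

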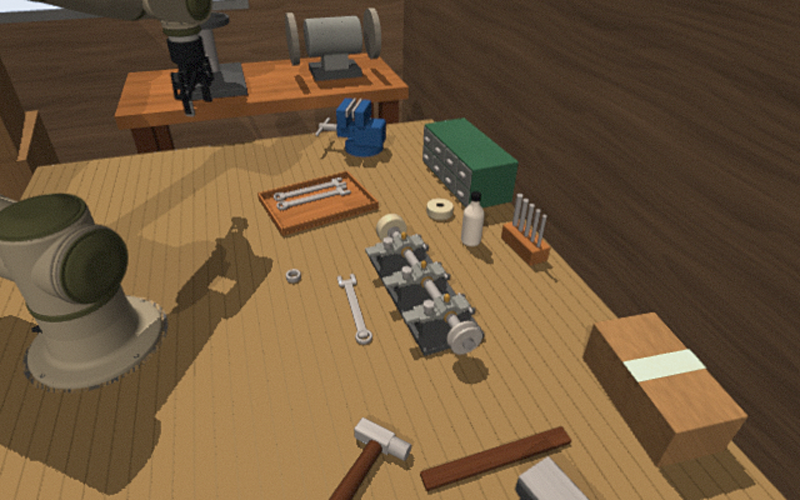

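Top view: tray around (277,293), loose spanner from (390,294) with its jaw to the left to (457,296), stand at (423,245). I'll zoom in on these.

Run:
```python
from h import *
c=cap('top'); save(c,'top1.png',(184,166,404,286),3.6)
c=cap('side'); save(c,'side1.png',(200,130,400,290),4)
```

```text
(no output)
```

View pics/top1.png

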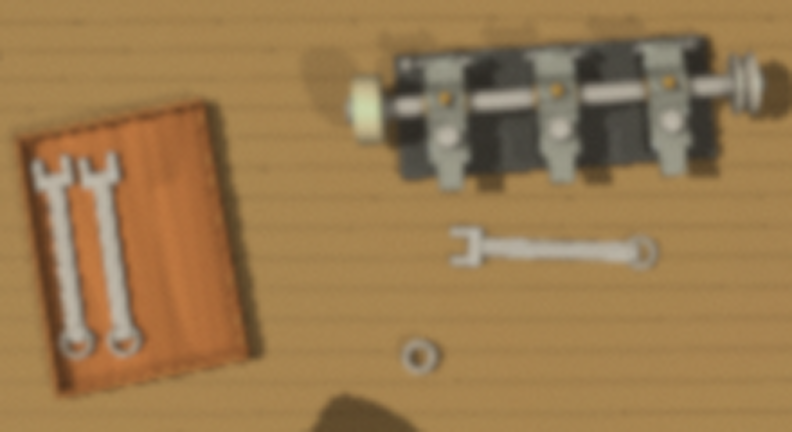

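View pics/side1.png

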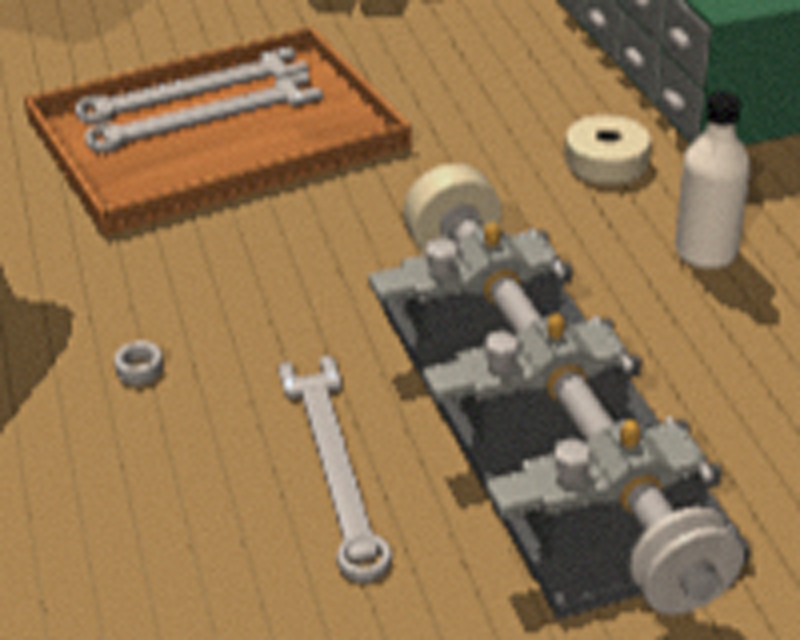

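```bash
cat > m.py <<'E'
from h import *
from scipy.optimize import least_squares
t=cap('top'); s=cap('side')
T=lambda a:(np.array(a,float)+.5)/3.6-.5+[184,166]
S=lambda a:(np.array(a,float)+.5)/4-.5+[200,130]
np.set_printoptions(precision=1,suppress=True)
print('bolts top',back(t,T([(448,136),(560,129),(671,120)]),79)); print('bolts side',back(s,S([(442,246),(502,341),(572,451)]),79))
print('tongue ends top',back(t,T([(452,188),(563,180),(675,173)]),62))
print('spanner top: ring, jawmid tip',back(t,T([(641,252),(450,247)]),8)); print('side: ring, jaw tips',back(s,S([(364,557),(287,366),(330,361)]),8))
print('tray top',back(t,T([(18,138),(205,100),(262,355),(60,394)]),22));print('tray side',back(s,S([(28,102),(312,32),(410,130),(106,215)]),22))
print('b,c ring/jaw top',back(t,T([(124,341),(101,158),(76,343),(52,162)]),13)); print('b,c side',back(s,S([(104,137),(308,90),(94,108),(290,60)]),13))
# stand fit
def f(p,ret=0):
    x,y,a=p[:3];Rz=R.from_euler('z',a).as_matrix()
    P=np.array([[-36,105,79],[-36,0,79],[-36,-105,79]])@Rz.T+[x,y,0]
    if ret: return P
    return np.r_[(proj(t,P)-T([(448,136),(560,129),(671,120)])).ravel(),(proj(s,P)-S([(442,246),(502,341),(572,451)])).ravel()]
r=least_squares(f,[600,0,0]);print('stand',r.x,np.degrees(r.x[2]),r.fun); print(f(r.x,1))
E
python3 m.py
```

```text
bolts top [[ 577.3   42.8   79. ]
 [ 583.3  -61.5   79. ]
 [ 591.2 -165.1   79. ]]
bolts side [[ 576.9   43.    79. ]
 [ 583.2  -62.6   79. ]
 [ 589.7 -167.3   79. ]]
tongue ends top [[ 530.7   39.6   62. ]
 [ 537.7  -64.5   62. ]
 [ 543.6 -169.7   62. ]]
spanner top: ring, jawmid tip [[ 473.8 -142.     8. ]
 [ 479.7   43.1    8. ]]
side: ring, jaw tips [[ 472.3 -145.5    8. ]
 [ 467.2   36.6    8. ]
 [ 495.8   33.3    8. ]]
tray top [[587.  468.9  22. ]
 [623.8 283.4  22. ]
 [376.2 222.1  22. ]
 [338.6 416.3  22. ]]
tray side [[335.7 408.6  22. ]
 [584.  458.2  22. ]
 [621.3 277.3  22. ]
 [374.8 227.9  22. ]]
b,c ring/jaw top [[389.3 358.1  13. ]
 [568.  387.3  13. ]
 [387.3 405.2  13. ]
 [564.3 436.4  13. ]]
b,c side [[388.5 351.7  13. ]
 [561.  376.9  13. ]
 [386.5 399.   13. ]
 [557.7 431.   13. ]]
stand [619.5 -59.5   0.1] 3.6090072379479614 [-0.1  0.1  0.1 -0.1  0.4  0.3  0.  -0.   0.  -0.3  0.1 -0.3]
[[ 577.    43.1   79. ]
 [ 583.6  -61.7   79. ]
 [ 590.2 -166.5   79. ]]
```

```bash
cat >> h.py <<'E'
def tool(yaw,pitch=0):
    # tool x at heading yaw (deg), z down; pitch>0 tips the finger end forward (about tool y)
    a=np.radians(yaw); M=np.c_[[np.cos(a),np.sin(a),0],[np.sin(a),-np.cos(a),0],[0,0,-1]]
    return R.from_matrix(M)
def plan(pos,rot):
    p,r,s=pose(); off=r.inv().apply(np.array(pos)-p)/1000; rv=np.degrees((r.inv()*rot).as_rotvec())
    print('t',round(s['time_s'],2),'pos',p.round(1),'F',np.round(s['force'],1),'grip',round(s['grip_width']*85.4,1),'off',off.round(4),'ang',rv.round(2))
E
cat > m2.py <<'E'
from m import *
tc=[(18,138),(205,100),(262,355),(60,394)]; sc=[(312,32),(410,130),(106,215),(28,102)]
L=np.array([[130,95,22],[130,-95,22],[-130,-95,22],[-130,95,22]])
g=lambda p:L@R.from_euler('z',p[2]).as_matrix().T+[p[0],p[1],0]
f=lambda p:np.r_[(proj(t,g(p))-T(tc)).ravel(),(proj(s,g(p))-S(sc)).ravel()]
r=least_squares(f,[480,345,.2],loss='soft_l1');print('tray',r.x,np.degrees(r.x[2]),f(r.x))
for nm,tp,sp in(('b',[(124,341),(101,158)],[(104,137),(308,90)]),('c',[(76,343),(52,162)],[(94,108),(290,60)]),('loose',[(641,252),(450,247)],[(364,557),(308.5,363.5)])):
    z=8 if nm=='loose' else 13
    q=lambda p:np.array([[p[0]-84*np.cos(p[2]),p[1]-84*np.sin(p[2]),z],[p[0]+99*np.cos(p[2]),p[1]+99*np.sin(p[2]),z]])
    f2=lambda p:np.r_[(proj(t,q(p))-T(tp)).ravel(),(proj(s,q(p))-S(sp)).ravel()]
    rr=least_squares(f2,[476,350,.2] if nm!='loose' else [476,-59,1.5]);print(nm,rr.x[:2],np.degrees(rr.x[2]),f2(rr.x), 'in tray',(R.from_euler('z',-r.x[2]).apply([rr.x[0]-r.x[0],rr.x[1]-r.x[1],0])))
E
python3 m2.py | grep -A40 tray.*\\[.*\\[; python3 -c "
from h import *
plan([476.5,-59,60],tool(87.7))"
```

```text
tray top [[587.  468.9  22. ]
 [623.8 283.4  22. ]
 [376.2 222.1  22. ]
 [338.6 416.3  22. ]]
tray side [[335.7 408.6  22. ]
 [584.  458.2  22. ]
 [621.3 277.3  22. ]
 [374.8 227.9  22. ]]
b,c ring/jaw top [[389.3 358.1  13. ]
 [568.  387.3  13. ]
 [387.3 405.2  13. ]
 [564.3 436.4  13. ]]
b,c side [[388.5 351.7  13. ]
 [561.  376.9  13. ]
 [386.5 399.   13. ]
 [557.7 431.   13. ]]
stand [619.5 -59.5   0.1] 3.6090072379479614 [-0.1  0.1  0.1 -0.1  0.4  0.3  0.  -0.   0.  -0.3  0.1 -0.3]
[[ 577.    43.1   79. ]
 [ 583.6  -61.7   79. ]
 [ 590.2 -166.5   79. ]]
tray [480.7 347.2   0.2] 12.317977656426539 [ 0.3 -0.1  0.4 -1.2 -1.3  0.6  1.1  1.5  0.3 -1.4  1.6 -1.1 -0.2  0.3
 -0.8 -0.5]
b [469.8 369.7] 9.569775097849394 [ 0.6  0.7  0.3  0.2 -0.7 -0.6  1.2 -1.6] in tray [-5.9 24.3  0. ]
c [467.  418.4] 10.748893809942743 [ 0.7  0.8 -0.1  0.  -0.8 -0.5  1.5 -1.1] in tray [ 1.7 72.5  0. ]
loose [476.7 -59.6] 87.45035553818512 [ 0.5  0.3  1.1 -0.4  0.  -0.6 -0.5 -1. ] in tray [ -90.7 -396.6    0. ]
t 0.4 pos [236.7 468.6 242.2] F [-0.3  0.2  0.6] grip 85.4 off [-0.4519 -0.3627  0.1823] ang [-1.00e-02  0.00e+00  6.55e+01]
```

Call:
move_arm:
  motion:
    - {"offset":[-0.048,-0.038,0],"angular":[0,0,10],"jaw":0.04}
    - {"offset":[-0.096,-0.077,0],"angular":[0,0,20],"jaw":0.04}
    - {"offset":[-0.144,-0.115,0.01],"angular":[0,0,30],"jaw":0.04}
    - {"offset":[-0.192,-0.154,0.02],"angular":[0,0,40],"jaw":0.04}
    - {"offset":[-0.24,-0.192,0.04],"angular":[0,0,50],"jaw":0.04}

```text
time_s: 1.02
eef_pos: [364.4, 189.0, 203.2]
ee_rot: [0.001, 0.623, 0.782, 0.001]
force: [1.4, 0.2, -0.5]
grip_width: 0.471
```

```bash
python3 -c "
from h import *
plan([476.7,-59.5,60],tool(87.6))"
```

```text
t 1.02 pos [364.4 189.  203.2] F [ 1.4  0.2 -0.5] grip 40.3 off [-0.2672  0.0538  0.1433] ang [ 1.300e-01 -1.000e-02  1.527e+01]
```

Call:
move_arm:
  motion:
    - {"offset":[-0.055,0.011,0.02],"angular":[0,0,4],"jaw":0.04}
    - {"offset":[-0.11,0.022,0.045],"angular":[0,0,8],"jaw":0.04}
    - {"offset":[-0.165,0.033,0.07],"angular":[0,0,12],"jaw":0.04}
    - {"offset":[-0.22,0.044,0.1],"angular":[0,0,15.3],"jaw":0.04}
    - {"offset":[-0.267,0.054,0.12],"angular":[0,0,15.3],"jaw":0.04}

```text
time_s: 1.65
eef_pos: [477.4, -58.8, 81.8]
ee_rot: [-0.0, 0.72, 0.693, -0.0]
force: [0.3, 0.9, 0.2]
grip_width: 0.468
```

Run:
```python
from h import *
plan([476.7,-59.5,13.5],tool(87.6))
c=cap('top'); save(c,'t2.png',(280,190,400,260),4)
c=cap('side'); a=c['img'][180:290,240:360]; save(c,'s2.png',(240,180,360,290),4)
a=cv2.imread('pics/t2.png');b=cv2.imread('pics/s2.png');h=max(a.shape[0],b.shape[0]);P=lambda i:cv2.copyMakeBorder(i,0,h-i.shape[0],0,0,0)
cv2.imwrite('pics/j2.png',cv2.resize(np.hstack([P(a),P(b)]),(800,int(800*h/(a.shape[1]+b.shape[1])))))
```

```text
t 1.65 pos [477.4 -58.8  81.8] F [0.3 0.9 0.2] grip 40.0 off [-0.0008 -0.0007  0.0683] ang [-0.03 -0.01  0.21]
```

View pics/j2.png

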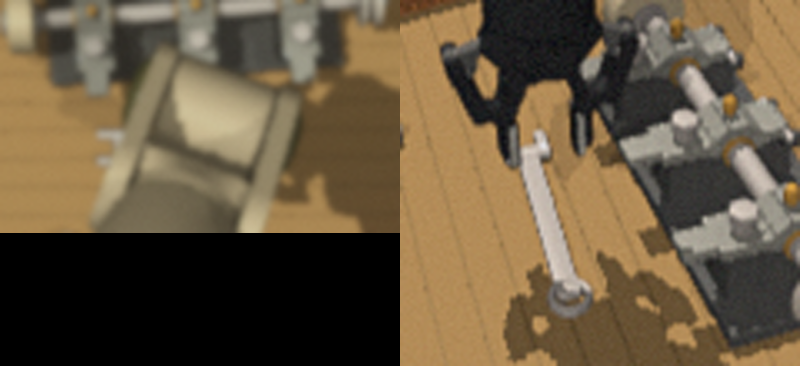

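The side crop shows the open fingers (left crop tips at about (512,155) and (583,145)) on either side of the shank, so the measurement holds. I'll descend and grip.

Call:
move_arm:
  motion:
    - {"offset":[-0.0008,-0.0007,0.025],"angular":[0,0,0],"jaw":0.04}
    - {"offset":[-0.0008,-0.0007,0.05],"angular":[0,0,0],"jaw":0.04}
    - {"offset":[-0.0008,-0.0007,0.064],"angular":[0,0,0],"jaw":0.034}
    - {"offset":[-0.0008,-0.0007,0.0675],"angular":[0,0,0],"jaw":0.028}
    - {"offset":[-0.0008,-0.0007,0.0685],"angular":[0,0,0],"jaw":0.022}
  squeeze: 40

```text
time_s: 2.38
eef_pos: [476.7, -57.6, 15.0]
ee_rot: [0.0, 0.72, 0.694, 0.0]
force: [-0.6, 0.2, -0.4]
grip_width: 0.258
```

Call:
move_arm:
  motion:
    - {"offset":[0,0,0],"angular":[0,0,0],"jaw":0.01}
    - {"offset":[0,0,0],"angular":[0,0,0],"jaw":0.01}
    - {"offset":[0,0,0],"angular":[0,0,0],"jaw":0.01}
  squeeze: 60

```text
time_s: 2.75
eef_pos: [476.8, -57.7, 15.2]
ee_rot: [0.001, 0.72, 0.694, 0.0]
force: [-1.9, 1.2, 6.9]
grip_width: 0.162
```

Call:
move_arm:
  motion:
    - {"offset":[0,0,0],"angular":[0,0,0],"jaw":0.005}
    - {"offset":[0,0,-0.012],"angular":[0,0,0],"jaw":0.005}
    - {"offset":[0,0,-0.025],"angular":[0,0,0],"jaw":0.005}

```text
time_s: 3.12
eef_pos: [476.4, -57.6, 40.4]
ee_rot: [0.0, 0.72, 0.694, 0.0]
force: [-0.4, 0.4, -0.5]
grip_width: 0.161
```

Run:
```python
from h import *
plan([476.7,-59.5,40],tool(87.6))
c=cap('side'); save(c,'s3.png',(240,180,360,290),5)
```

```text
t 3.12 pos [476.4 -57.6  40.4] F [-0.4  0.4 -0.5] grip 13.8 off [-0.0018  0.0004  0.0004] ang [0.01 0.   0.3 ]
```

View pics/s3.png

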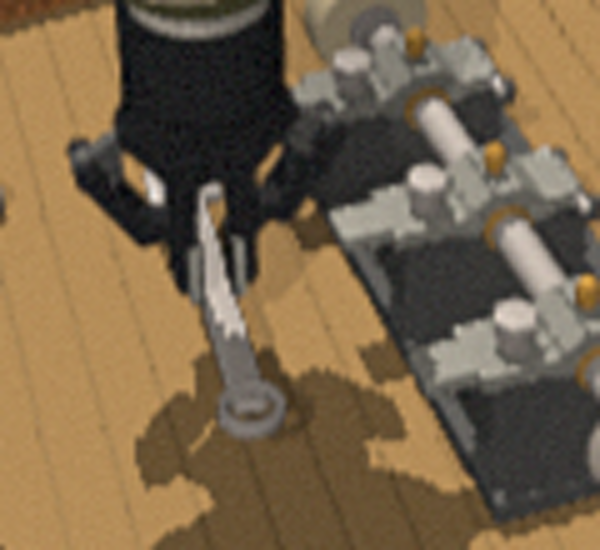

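The spanner hangs from the fingers, with its ring at (252,408) and its shadow apart from it. I'll check whether it is level.

Run:
```python
from h import *
c=cap('side')
np.set_printoptions(precision=1,suppress=True)
for z in(8,20,30,40,50): print(z,(proj(c,[[473,-143.4,z],[481,39.4,z]])-[240,180])*5)
t=cap('top'); save(t,'t3.png',(280,190,400,260),5)
for z in (8,35):print((proj(t,[[481,39.4,z]])))
```

```text
8 [[253.4 440.9]
 [181.  197.6]]
20 [[252.6 422.8]
 [179.9 180.2]]
30 [[252.  407.5]
 [178.9 165.5]]
40 [[251.3 392. ]
 [178.  150.7]]
50 [[250.6 376.3]
 [177.  135.7]]
[[309.7 233.9]]
[[309.5 233.2]]
```

Ring height is as expected, but the 13.8 mm opening (shank is 17) says I hold only the shank's upper edge, 2–3 mm deep. I'll set it down and regrip deeper.

Call:
move_arm:
  motion:
    - {"offset":[0,0,0.012],"angular":[0,0,0],"jaw":0.005}
    - {"offset":[0,0,0.022],"angular":[0,0,0],"jaw":0.005}
    - {"offset":[0,0,0.025],"angular":[0,0,0],"jaw":0.005}
    - {"offset":[0,0,0.0255],"angular":[0,0,0],"jaw":0.016}
    - {"offset":[0,0,0.0255],"angular":[0,0,0],"jaw":0.03}

```text
time_s: 3.9
eef_pos: [476.2, -57.6, 13.6]
ee_rot: [-0.0, 0.72, 0.694, -0.0]
force: [-0.2, 0.0, 0.6]
grip_width: 0.348
```

Call:
move_arm:
  motion:
    - {"offset":[0,0,0],"angular":[0,0,0],"jaw":0.03}
    - {"offset":[0.001,0,0.0025],"angular":[0,0,0],"jaw":0.03}
    - {"offset":[0.001,0,0.0025],"angular":[0,0,0],"jaw":0.022}

```text
time_s: 4.28
eef_pos: [476.5, -56.6, 11.2]
ee_rot: [-0.0, 0.72, 0.694, 0.0]
force: [-0.6, -0.7, 1.0]
grip_width: 0.255
```

Call:
move_arm:
  motion:
    - {"offset":[-0.002,0,-0.001],"angular":[0,0,0],"jaw":0.022}
    - {"offset":[-0.002,0,-0.001],"angular":[0,0,0],"jaw":0.012}
    - {"offset":[-0.002,0,-0.001],"angular":[0,0,0],"jaw":0.01}
    - {"offset":[-0.002,0,-0.001],"angular":[0,0,0],"jaw":0.01}
  squeeze: 70

```text
time_s: 4.78
eef_pos: [476.4, -58.8, 12.7]
ee_rot: [0.0, 0.72, 0.694, -0.0]
force: [-1.3, -1.1, 5.0]
grip_width: 0.172
```

Call:
move_arm:
  motion:
    - {"offset":[0,0,-0.01],"angular":[0,0,0],"jaw":0.01}
    - {"offset":[0,0,-0.04],"angular":[0,0,0],"jaw":0.01}
    - {"offset":[0,0,-0.08],"angular":[0,0,0],"jaw":0.01}
    - {"offset":[0,0,-0.11],"angular":[0,0,0],"jaw":0.01}
    - {"offset":[0,0,-0.11],"angular":[0,0,0],"jaw":0.01}

```text
time_s: 5.4
eef_pos: [477.2, -58.8, 124.3]
ee_rot: [0.002, 0.72, 0.694, 0.001]
force: [-0.2, -0.5, -2.7]
grip_width: 0.161
```

Run:
```python
from h import *
plan([477,306,120],tool(10.5))
c=cap('side'); save(c,'s4.png',(240,150,360,260),5)
np.set_printoptions(precision=1,suppress=True)
for z in(100,110,120,130): print(z,(proj(c,[[473,-143.4,z],[481,39.4,z]])-[240,150])*5)
```

```text
t 5.4 pos [477.2 -58.8 124.3] F [-0.2 -0.5 -2.7] grip 13.8 off [ 0.3646 -0.0135  0.0038] ang [ 0.24 -0.09 77.4 ]
100 [[247.2 444.6]
 [171.9 208.2]]
110 [[246.5 427.6]
 [170.9 192.1]]
120 [[245.8 410.3]
 [169.8 175.9]]
130 [[245.  392.9]
 [168.7 159.4]]
```

View pics/s4.png

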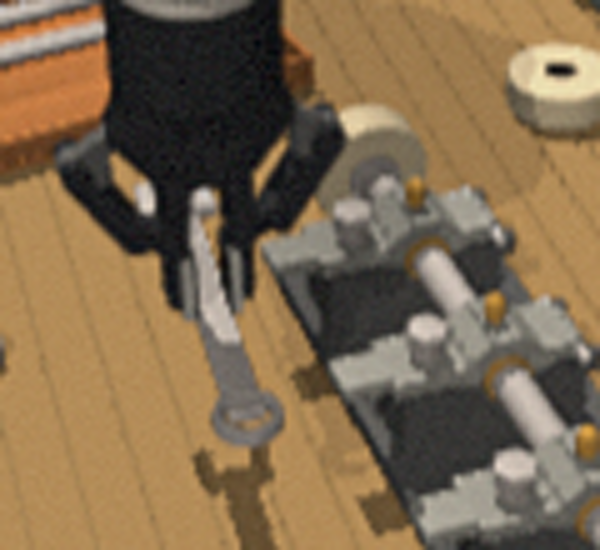

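Ring at (247,417) gives a height of about 116, as expected, and the spanner is level within a few degrees. Now carrying it to the tray.

Call:
move_arm:
  motion:
    - {"offset":[0.045,0,0],"angular":[0,0,9],"jaw":0.01}
    - {"offset":[0.095,-0.001,0],"angular":[0,0,18],"jaw":0.01}
    - {"offset":[0.145,-0.002,0],"angular":[0,0,28],"jaw":0.01}
    - {"offset":[0.195,-0.003,0],"angular":[0,0,38],"jaw":0.01}
    - {"offset":[0.245,-0.003,0],"angular":[0,0,48],"jaw":0.01}

```text
time_s: 6.08
eef_pos: [481.4, 186.0, 120.8]
ee_rot: [-0.0, 0.94, 0.341, -0.001]
force: [-0.4, 0.8, -1.7]
grip_width: 0.166
```

Run:
```python
from h import *
plan([486,302,120],tool(10.5))
```

```text
t 6.08 pos [481.4 186.  120.8] F [-0.4  0.8 -1.7] grip 14.2 off [ 0.0779 -0.086   0.0008] ang [-0.05  0.16 29.41]
```

Call:
move_arm:
  motion:
    - {"offset":[0.03,-0.033,0],"angular":[0,0,10],"jaw":0.01}
    - {"offset":[0.058,-0.064,0],"angular":[0,0,20],"jaw":0.01}
    - {"offset":[0.075,-0.082,0.005],"angular":[0,0,27],"jaw":0.01}
    - {"offset":[0.077,-0.085,0.02],"angular":[0,0,29.4],"jaw":0.01}
    - {"offset":[0.077,-0.085,0.04],"angular":[0,0,29.4],"jaw":0.01}

```text
time_s: 6.7
eef_pos: [485.4, 299.4, 80.3]
ee_rot: [0.0, 0.996, 0.095, -0.001]
force: [0.2, -0.6, -1.8]
grip_width: 0.162
```

Run:
```python
from h import *
plan([486,302,18],tool(10.5))
c=cap('side'); save(c,'s5.png',(200,120,310,200),6)
```

```text
t 6.7 pos [485.4 299.4  80.3] F [ 0.2 -0.6 -1.8] grip 13.8 off [ 0.0012 -0.0024  0.0623] ang [0.02 0.13 0.36]
```

View pics/s5.png

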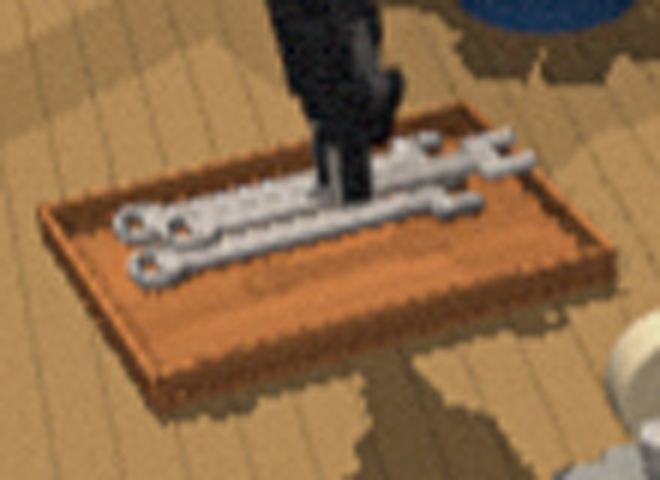

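The held spanner (ring (186,228), jaw (520,148)) runs parallel with its jaw the same way, above the free place. Lowering it.

Call:
move_arm:
  motion:
    - {"offset":[0.001,-0.002,0.02],"angular":[0,0,0],"jaw":0.01}
    - {"offset":[0.001,-0.002,0.038],"angular":[0,0,0],"jaw":0.01}
    - {"offset":[0.001,-0.002,0.048],"angular":[0,0,0],"jaw":0.01}
    - {"offset":[0.001,-0.002,0.052],"angular":[0,0,0],"jaw":0.01}
    - {"offset":[0.001,-0.002,0.052],"angular":[0,0,0],"jaw":0.01}

```text
time_s: 7.38
eef_pos: [487.0, 301.3, 30.6]
ee_rot: [-0.0, 0.996, 0.094, 0.0]
force: [0.6, 0.2, -1.3]
grip_width: 0.166
```

Run:
```python
from h import *
plan([486,302,18],tool(10.5))
```

```text
t 7.38 pos [487.  301.3  30.6] F [ 0.6  0.2 -1.3] grip 14.2 off [-0.0008 -0.0008  0.0126] ang [-0.   -0.01  0.34]
```

Call:
move_arm:
  motion:
    - {"offset":[0,0,0.005],"angular":[0,0,0.3],"jaw":0.01}
    - {"offset":[0,0,0.008],"angular":[0,0,0.3],"jaw":0.01}
    - {"offset":[0,0,0.01],"angular":[0,0,0.3],"jaw":0.01}
    - {"offset":[0,0,0.011],"angular":[0,0,0.3],"jaw":0.01}
    - {"offset":[0,0,0.011],"angular":[0,0,0.3],"jaw":0.01}

```text
time_s: 8.0
eef_pos: [486.8, 301.3, 19.4]
ee_rot: [0.0, 0.996, 0.092, -0.0]
force: [-0.2, -1.4, -1.5]
grip_width: 0.169
```

Call:
move_arm:
  motion:
    - {"offset":[0,0,0.001],"angular":[0,0,0],"jaw":0.01}
    - {"offset":[0,0,0.0015],"angular":[0,0,0],"jaw":0.01}
    - {"offset":[0,0,0.0015],"angular":[0,0,0],"jaw":0.01}

```text
time_s: 8.38
eef_pos: [486.8, 301.3, 17.9]
ee_rot: [0.0, 0.996, 0.092, 0.0]
force: [-0.3, -0.2, -1.5]
grip_width: 0.165
```

Call:
move_arm:
  motion:
    - {"offset":[0,0,0.001],"angular":[0,0,0],"jaw":0.01}
    - {"offset":[0,0,0.0015],"angular":[0,0,0],"jaw":0.01}
    - {"offset":[0,0,0.0015],"angular":[0,0,0],"jaw":0.01}

```text
time_s: 8.75
eef_pos: [486.9, 301.4, 17.7]
ee_rot: [0.0, 0.996, 0.092, 0.0]
force: [-5.3, -2.6, 11.0]
grip_width: 0.163
```

Run:
```python
from h import *
plan([486,302,18],tool(10.5))
c=cap('side'); save(c,'s6.png',(210,125,310,195),6)
```

```text
t 8.75 pos [486.9 301.4  17.7] F [-5.3 -2.6 11. ] grip 13.9 off [-0.0008 -0.0008 -0.0003] ang [ 0.01 -0.02  0.06]
```

View pics/s6.png

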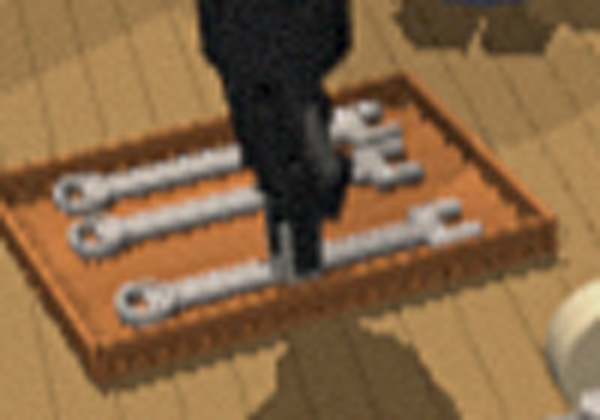

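Contact is made (11 N) and the spanner lies in the free lane: ring (145,300), jaw (450,218), parallel to the others. Releasing gently.

Call:
move_arm:
  motion:
    - {"offset":[0,0,-0.0012],"angular":[0,0,0],"jaw":0.01}
    - {"offset":[0,0,-0.0012],"angular":[0,0,0],"jaw":0.018}
    - {"offset":[0,0,-0.0012],"angular":[0,0,0],"jaw":0.026}
    - {"offset":[0,0,-0.0012],"angular":[0,0,0],"jaw":0.034}
    - {"offset":[0,0,-0.004],"angular":[0,0,0],"jaw":0.036}
  squeeze: 20

```text
time_s: 9.43
eef_pos: [486.7, 301.3, 20.3]
ee_rot: [0.0, 0.996, 0.092, -0.0]
force: [0.1, 0.4, -0.2]
grip_width: 0.42
```

Call:
move_arm:
  motion:
    - {"offset":[0,0,-0.02],"angular":[0,0,0],"jaw":0.036}
    - {"offset":[0,0,-0.06],"angular":[0,0,0],"jaw":0.036}
    - {"offset":[0,0,-0.11],"angular":[0,0,0],"jaw":0.03}
    - {"offset":[0,0,-0.15],"angular":[0,0,0],"jaw":0.01}
    - {"offset":[0,0,-0.15],"angular":[0,0,0],"jaw":0.0}

```text
time_s: 10.05
eef_pos: [488.0, 301.8, 173.7]
ee_rot: [-0.001, 0.996, 0.092, 0.003]
force: [0.3, -0.2, -0.5]
grip_width: -0.001
```

Run:
```python
from h import *
plan([577,43,115],tool(93.6))
c=cap('side'); save(c,'s7.png',(210,125,310,195),5)
t=cap('top'); save(t,'t7.png',(184,186,264,286),5)
a=cv2.imread('pics/t7.png');b=cv2.imread('pics/s7.png');h=max(a.shape[0],b.shape[0]);P=lambda i:cv2.copyMakeBorder(i,0,h-i.shape[0],0,0,0)
j=np.hstack([P(a),P(b)]);k=800/j.shape[1];print(k);cv2.imwrite('pics/j7.png',cv2.resize(j,None,fx=k,fy=k))
```

```text
t 10.05 pos [488.  301.8 173.7] F [ 0.3 -0.2 -0.5] grip -0.1 off [0.0398 0.2708 0.0586] ang [  0.21  -0.33 -83.05]
0.8888888888888888
```

View pics/j7.png

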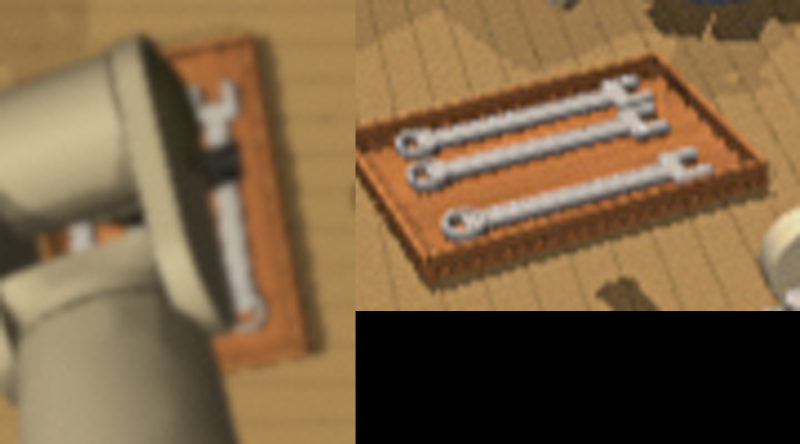

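The spanner lies flat in its place: ring (463,222), jaw (690,165), jaw pointing the same way as the other two. On to the bolts.

Run:
```python
from h import *
c=cap('side'); J=lambda a:(np.array(a,float)-[356,0])/.8889/5+[210,125]
P=back(c,J([(423,175),(650,126),(415,142),(630,92),(463,222),(690,164)]),13)
for i in(0,2,4): d=P[i+1]-P[i]; print(P[i].round(1),np.degrees(np.arctan2(d[1],d[0])).round(1),np.hypot(*d[:2]).round(0))
plan([577,43,115],tool(3.6))
```

```text
[386.4 349.2  13. ] 6.8 172.0
[386.7 396.8  13. ] 9.3 170.0
[404.8 279.9  13. ] 9.6 171.0
t 10.2 pos [486.3 301.1 169.3] F [ 0.9  0.4 -0.1] grip -0.1 off [0.042  0.2704 0.0543] ang [0.03 0.11 6.94]
```

Call:
move_arm:
  motion:
    - {"offset":[0.01,0.055,0.01],"angular":[0,0,2],"jaw":0}
    - {"offset":[0.02,0.11,0.02],"angular":[0,0,4],"jaw":0}
    - {"offset":[0.03,0.165,0.03],"angular":[0,0,6],"jaw":0}
    - {"offset":[0.038,0.22,0.045],"angular":[0,0,6.9],"jaw":0}
    - {"offset":[0.042,0.2704,0.0543],"angular":[0,0,6.9],"jaw":0}

```text
time_s: 10.82
eef_pos: [577.2, 41.3, 113.9]
ee_rot: [-0.0, 1.0, 0.031, -0.002]
force: [1.3, 0.5, -0.0]
grip_width: -0.002
```

Run:
```python
from h import *
plan([577,43,95],tool(3.6))
```

```text
t 10.82 pos [577.2  41.3 113.9] F [ 1.3  0.5 -0. ] grip -0.2 off [-0.     -0.0017  0.0189] ang [-0.04  0.18  0.01]
```

Call:
move_arm:
  motion:
    - {"offset":[0,-0.001,0.01],"angular":[0,0,0],"jaw":0}
    - {"offset":[0,-0.001,0.02],"angular":[0,0,0],"jaw":0}
    - {"offset":[0,-0.001,0.023],"angular":[0,0,0],"jaw":0}
    - {"offset":[0,-0.001,0.025],"angular":[0,0,0],"jaw":0}
    - {"offset":[0,-0.001,0.025],"angular":[0,0,0],"jaw":0}

```text
time_s: 11.45
eef_pos: [577.5, 44.7, 91.3]
ee_rot: [0.0, 0.999, 0.032, 0.0]
force: [0.6, -0.5, 0.1]
grip_width: -0.002
```

Call:
move_arm:
  motion:
    - {"offset":[0,0.001,0.001],"angular":[0,0,0],"jaw":0}
    - {"offset":[0,0.001,0.0025],"angular":[0,0,0],"jaw":0}
    - {"offset":[0,0.001,0.0025],"angular":[0,0,0],"jaw":0}

```text
time_s: 11.82
eef_pos: [577.8, 43.2, 88.8]
ee_rot: [0.0, 0.999, 0.032, 0.0]
force: [0.7, 0.9, 0.9]
grip_width: 0.001
```

Call:
move_arm:
  motion:
    - {"offset":[0,0,0.001],"angular":[0,0,0],"jaw":0}
    - {"offset":[0,0,0.002],"angular":[0,0,0],"jaw":0}
    - {"offset":[0,0,0.002],"angular":[0,0,0],"jaw":0}

```text
time_s: 12.2
eef_pos: [577.8, 43.2, 86.7]
ee_rot: [0.0, 0.999, 0.032, 0.0]
force: [0.6, 0.3, 1.9]
grip_width: 0.004
```

Call:
move_arm:
  motion:
    - {"offset":[0,0,0.001],"angular":[0,0,0],"jaw":0}
    - {"offset":[0,0,0.002],"angular":[0,0,0],"jaw":0}
    - {"offset":[0,0,0.002],"angular":[0,0,0],"jaw":0}

```text
time_s: 12.58
eef_pos: [577.8, 43.2, 85.0]
ee_rot: [0.0, 0.999, 0.032, 0.0]
force: [0.0, 0.2, 5.7]
grip_width: 0.001
```

Call:
move_arm:
  motion:
    - {"offset":[0,0,0.001],"angular":[0,0,0],"jaw":0}
    - {"offset":[0,0,0.001],"angular":[0,0,0],"jaw":0}

```text
time_s: 12.82
eef_pos: [577.8, 43.2, 84.9]
ee_rot: [0.0, 0.999, 0.032, 0.0]
force: [-3.4, 0.4, 12.2]
grip_width: 0.0
```

Call:
move_arm:
  motion:
    - {"offset":[0,0,-0.006],"angular":[0,0,0],"jaw":0}
    - {"offset":[0,0,-0.02],"angular":[0,0,0],"jaw":0}
    - {"offset":[0,0,-0.03],"angular":[0,0,0],"jaw":0}
    - {"offset":[0,0,-0.03],"angular":[0,0,0],"jaw":0}

```text
time_s: 13.32
eef_pos: [577.9, 43.1, 114.5]
ee_rot: [0.0, 0.999, 0.032, 0.001]
force: [0.4, -0.2, -0.3]
grip_width: -0.004
```

Run:
```python
from h import *
plan([583.6,-62,95],tool(3.6))
```

```text
t 13.32 pos [577.9  43.1 114.5] F [ 0.4 -0.2 -0.3] grip -0.3 off [-0.001   0.1053  0.0195] ang [ 0.02 -0.08  0.05]
```

Left bolt: hard at TCP 85.0, and the force rose gradually from about 89, so it looks loose. Tapping the middle bolt the same way.

Call:
move_arm:
  motion:
    - {"offset":[-0.001,0.05,0],"angular":[0,0,0],"jaw":0}
    - {"offset":[-0.001,0.1053,0],"angular":[0,0,0],"jaw":0}
    - {"offset":[-0.001,0.1053,0.012],"angular":[0,0,0],"jaw":0}
    - {"offset":[-0.001,0.1053,0.0205],"angular":[0,0,0],"jaw":0}
    - {"offset":[-0.001,0.1053,0.0205],"angular":[0,0,0],"jaw":0}

```text
time_s: 13.95
eef_pos: [582.8, -60.7, 92.2]
ee_rot: [-0.0, 0.999, 0.033, -0.001]
force: [0.1, -0.2, -0.0]
grip_width: 0.003
```

Call:
move_arm:
  motion:
    - {"offset":[0,0,0.002],"angular":[0,0,0],"jaw":0}
    - {"offset":[0,0,0.004],"angular":[0,0,0],"jaw":0}
    - {"offset":[0,0,0.004],"angular":[0,0,0],"jaw":0}

```text
time_s: 14.32
eef_pos: [583.5, -61.5, 89.7]
ee_rot: [-0.0, 0.999, 0.032, 0.0]
force: [-1.7, 1.6, 4.6]
grip_width: -0.002
```

Call:
move_arm:
  motion:
    - {"offset":[0,0,0.001],"angular":[0,0,0],"jaw":0}
    - {"offset":[0,0,0.001],"angular":[0,0,0],"jaw":0}

```text
time_s: 14.58
eef_pos: [583.6, -61.5, 89.7]
ee_rot: [-0.0, 0.999, 0.032, 0.001]
force: [-4.0, 3.0, 12.6]
grip_width: -0.001
```

Call:
move_arm:
  motion:
    - {"offset":[0,0,-0.006],"angular":[0,0,0],"jaw":0}
    - {"offset":[0,0,-0.02],"angular":[0,0,0],"jaw":0}
    - {"offset":[0,0,-0.026],"angular":[0,0,0],"jaw":0}
    - {"offset":[0,0,-0.026],"angular":[0,0,0],"jaw":0}

```text
time_s: 15.08
eef_pos: [583.5, -62.1, 114.7]
ee_rot: [0.0, 0.999, 0.032, 0.001]
force: [0.5, 0.5, -0.0]
grip_width: 0.004
```

Run:
```python
from h import *
plan([590.3,-166.7,91.5],tool(3.6))
```

```text
t 15.07 pos [583.5 -62.1 114.7] F [ 0.5  0.5 -0. ] grip 0.3 off [1.000e-04 1.048e-01 2.320e-02] ang [ 0.03 -0.06  0.04]
```

Middle bolt: hard at 89.7 (12.6 N), so it is tight. Now the right one.

Call:
move_arm:
  motion:
    - {"offset":[0,0.05,0],"angular":[0,0,0],"jaw":0}
    - {"offset":[0,0.1048,0],"angular":[0,0,0],"jaw":0}
    - {"offset":[0,0.1048,0.012],"angular":[0,0,0],"jaw":0}
    - {"offset":[0,0.1048,0.022],"angular":[0,0,0],"jaw":0}
    - {"offset":[0,0.1048,0.022],"angular":[0,0,0],"jaw":0}

```text
time_s: 15.7
eef_pos: [589.6, -165.3, 91.2]
ee_rot: [-0.0, 0.999, 0.032, -0.001]
force: [0.3, 0.4, -0.1]
grip_width: 0.003
```

Call:
move_arm:
  motion:
    - {"offset":[0,0,0.0015],"angular":[0,0,0],"jaw":0}
    - {"offset":[0,0,0.0035],"angular":[0,0,0],"jaw":0}
    - {"offset":[0,0,0.0035],"angular":[0,0,0],"jaw":0}

```text
time_s: 16.08
eef_pos: [590.2, -165.9, 89.7]
ee_rot: [-0.0, 0.999, 0.032, 0.0]
force: [-2.2, 1.8, 7.4]
grip_width: 0.001
```

Call:
move_arm:
  motion:
    - {"offset":[0,0,0.001],"angular":[0,0,0],"jaw":0}
    - {"offset":[0,0,0.001],"angular":[0,0,0],"jaw":0}

```text
time_s: 16.32
eef_pos: [590.3, -165.9, 89.7]
ee_rot: [0.0, 0.999, 0.032, 0.001]
force: [-5.6, 4.2, 14.8]
grip_width: -0.005
```

Call:
move_arm:
  motion:
    - {"offset":[0,0,-0.006],"angular":[0,0,0],"jaw":0}
    - {"offset":[0,0,-0.03],"angular":[0,0,0],"jaw":0}
    - {"offset":[0,0,-0.07],"angular":[0,0,0],"jaw":0.02}
    - {"offset":[0,0,-0.1],"angular":[0,0,0],"jaw":0.04}
    - {"offset":[0,0,-0.1],"angular":[0,0,0],"jaw":0.04}

```text
time_s: 16.95
eef_pos: [590.8, -166.8, 190.1]
ee_rot: [0.001, 0.999, 0.032, 0.002]
force: [-0.2, -1.0, -0.3]
grip_width: 0.466
```

```bash
cat >> h.py <<'E'
# stand frame: bolts and tongues; joint at left cap
YS=3.6; SZ=R.from_euler('z',YS,degrees=True); SO=np.array([619.7,-59.3,0])
def stand(v): return SZ.apply(v)+SO
def lift(theta,pitch0,yo,a,b):
    """tool TCP pose for cap angle theta (deg). pitch0: initial forward tilt; a,b: TCP offset from tongue centre in stand x,z when shut"""
    ry=R.from_euler('y',theta,degrees=True)   # -x goes to +z
    H=np.array([40,yo,55.]); v=np.array([-112+a,0,2+b])
    rot=SZ*ry*R.from_euler('y',-pitch0,degrees=True)*SZ.inv()*tool(YS)
    return stand(H+ry.apply(v)),rot
E
python3 - <<'E'
from h import *
for th in(0,15,30,45):
    p,r=lift(th,25,105,-3,0); print(th,p.round(1),r.apply([0,0,1]).round(2),r.apply([0,1,0]).round(2))
p,r=lift(0,25,105,-3,0)
z=r.apply([0,0,1]); print('approach'); plan(p-z*100,r)
E
```

```text
0 [538.3  40.8  57. ] [ 0.42  0.03 -0.91] [ 0.06 -1.    0.  ]
15 [542.7  41.1  86.7] [ 0.17  0.01 -0.98] [ 0.06 -1.    0.  ]
30 [554.6  41.8 114.2] [-0.09 -0.01 -1.  ] [ 0.06 -1.    0.  ]
45 [573.3  43.  137.7] [-0.34 -0.02 -0.94] [ 0.06 -1.    0.  ]
approach
t 16.95 pos [ 590.8 -166.8  190.1] F [-0.2 -1.  -0.3] grip 39.8 off [-0.0816 -0.2106  0.0417] ang [ 0.12 24.76  0.09]
```

All three are tapped: the left bolt is loose (5 mm give), and the middle and right are hard at 89.7. Next I go to the left tongue with a 25° forward tilt.

Call:
move_arm:
  motion:
    - {"offset":[-0.02,-0.045,0],"angular":[0,5,0],"jaw":0.04}
    - {"offset":[-0.04,-0.095,0],"angular":[0,10,0],"jaw":0.04}
    - {"offset":[-0.06,-0.145,0.01],"angular":[0,15,0],"jaw":0.04}
    - {"offset":[-0.075,-0.19,0.025],"angular":[0,20,0],"jaw":0.04}
    - {"offset":[-0.0816,-0.2106,0.0417],"angular":[0,24.8,0],"jaw":0.04}

```text
time_s: 17.58
eef_pos: [493.5, 40.4, 145.0]
ee_rot: [-0.007, 0.976, 0.032, 0.215]
force: [1.7, 0.3, -0.7]
grip_width: 0.47
```

Run:
```python
from h import *
p,r=lift(0,25,105,-4.3,2.7); plan(p-r.apply([0,0,1])*50,r); plan(p,r)
```

```text
t 17.57 pos [493.5  40.4 145. ] F [ 1.7  0.3 -0.7] grip 40.1 off [0.0034 0.0024 0.0457] ang [-0.06  0.1   0.11]
t 17.57 pos [493.5  40.4 145. ] F [ 1.7  0.3 -0.7] grip 40.1 off [0.0035 0.0025 0.0957] ang [-0.06  0.1   0.11]
```

Call:
move_arm:
  motion:
    - {"offset":[0.002,0.001,0.025],"angular":[0,0.1,0.1],"jaw":0.04}
    - {"offset":[0.003,0.001,0.045],"angular":[0,0.1,0.1],"jaw":0.04}
    - {"offset":[0.003,0.001,0.06],"angular":[0,0.1,0.1],"jaw":0.04}
    - {"offset":[0.003,0.001,0.06],"angular":[0,0.1,0.1],"jaw":0.04}

```text
time_s: 18.08
eef_pos: [522.2, 39.5, 91.2]
ee_rot: [-0.007, 0.976, 0.03, 0.214]
force: [0.3, 0.3, 0.0]
grip_width: 0.466
```

Run:
```python
from h import *
p,r=lift(0,25,105,-4.3,2.7); plan(p,r)
c=cap('side'); save(c,'s8.png',(260,160,340,230),8)
```

```text
t 18.07 pos [522.2  39.5  91.2] F [0.3 0.3 0. ] grip 39.8 off [ 0.0003 -0.0003  0.0348] ang [-0.06  0.28 -0.07]
```

View pics/s8.png

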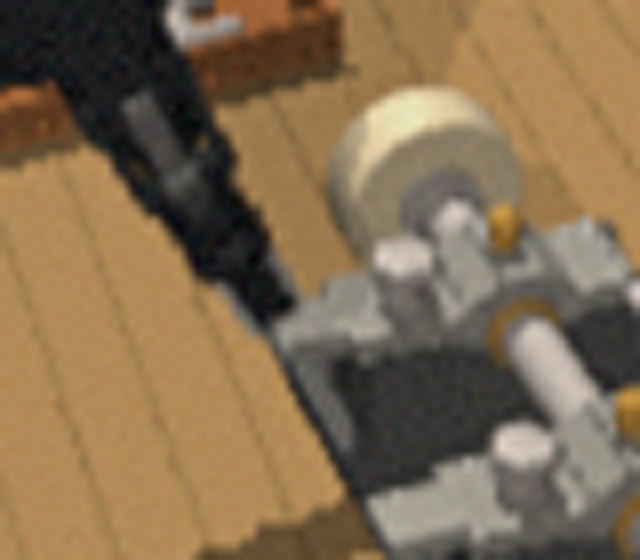

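The near finger (tip at (285,315)) lines up with the left tongue, just short of it. Advancing and gripping.

Call:
move_arm:
  motion:
    - {"offset":[0.0003,-0.0003,0.012],"angular":[0,0.2,0],"jaw":0.04}
    - {"offset":[0.0003,-0.0003,0.024],"angular":[0,0.2,0],"jaw":0.04}
    - {"offset":[0.0003,-0.0003,0.032],"angular":[0,0.2,0],"jaw":0.04}
    - {"offset":[0.0003,-0.0003,0.0348],"angular":[0,0.2,0],"jaw":0.04}
    - {"offset":[0.0003,-0.0003,0.0348],"angular":[0,0.2,0],"jaw":0.034}

```text
time_s: 18.75
eef_pos: [537.9, 40.5, 61.2]
ee_rot: [-0.007, 0.976, 0.03, 0.217]
force: [-0.4, -0.2, 0.2]
grip_width: 0.4
```

Call:
move_arm:
  motion:
    - {"offset":[0,0,0],"angular":[0,0,0],"jaw":0.026}
    - {"offset":[0,0,0],"angular":[0,0,0],"jaw":0.02}
    - {"offset":[0,0,0],"angular":[0,0,0],"jaw":0.015}
    - {"offset":[0,0,0],"angular":[0,0,0],"jaw":0.015}
  squeeze: 50

```text
time_s: 19.25
eef_pos: [537.9, 40.3, 61.8]
ee_rot: [-0.007, 0.976, 0.03, 0.217]
force: [-5.0, -2.5, 5.8]
grip_width: 0.264
```

Run:
```python
from h import *
p0,r0=lift(0,25,105,-4.3,2.7); plan(p0,r0)
for th in(3,6,9,12): 
    p,r=lift(th,25,105,-4.3,2.7); print(th,(r0.inv().apply(p-p0)/1000).round(4),np.degrees((r0.inv()*r).as_rotvec()).round(1))
```

```text
t 19.25 pos [537.9  40.3  61.8] F [-5.  -2.5  5.8] grip 22.5 off [-0.0017 -0.0005  0.0015] ang [-0.   -0.13 -0.05]
3 [ 0.0029 -0.     -0.0053] [ 0. -3.  0.]
6 [ 0.0061  0.     -0.0105] [-0. -6.  0.]
9 [ 0.0096  0.     -0.0155] [ 0. -9. -0.]
12 [ 0.0134  0.     -0.0203] [ -0. -12.   0.]
```

Call:
move_arm:
  motion:
    - {"offset":[0.0029,0,-0.0053],"angular":[0,-3,0],"jaw":0.01}
    - {"offset":[0.0061,0,-0.0105],"angular":[0,-6,0],"jaw":0.01}
    - {"offset":[0.0096,0,-0.0155],"angular":[0,-9,0],"jaw":0.01}
    - {"offset":[0.0134,0,-0.0203],"angular":[0,-12,0],"jaw":0.01}

```text
time_s: 19.75
eef_pos: [541.8, 40.5, 85.7]
ee_rot: [-0.004, 0.993, 0.031, 0.114]
force: [4.8, 2.2, -3.6]
grip_width: 0.265
```

Run:
```python
from h import *
p0,r0=lift(12,25,105,-4.3,2.7); plan(p0,r0)
for th in(16,20,24,28,32): 
    p,r=lift(th,25,105,-4.3,2.7); print(th,(r0.inv().apply(p-p0)/1000).round(4),np.degrees((r0.inv()*r).as_rotvec()).round(1))
```

```text
t 19.75 pos [541.8  40.5  85.7] F [ 4.8  2.2 -3.6] grip 22.6 off [-0.0017 -0.0005  0.0016] ang [ 0.   -0.06 -0.06]
16 [ 0.004  -0.     -0.0071] [ 0. -4.  0.]
20 [ 0.0084  0.     -0.0139] [ 0. -8. -0.]
24 [ 0.0134 -0.     -0.0203] [  0. -12.  -0.]
28 [ 0.0187  0.     -0.0264] [  0. -16.   0.]
32 [ 0.0245 -0.     -0.0321] [  0. -20.   0.]
```

Forces are low and the cap follows, so I keep lifting.

Call:
move_arm:
  motion:
    - {"offset":[0.004,0,-0.0071],"angular":[0,-4,0],"jaw":0.01}
    - {"offset":[0.0084,0,-0.0139],"angular":[0,-8,0],"jaw":0.01}
    - {"offset":[0.0134,0,-0.0203],"angular":[0,-12,0],"jaw":0.01}
    - {"offset":[0.0187,0,-0.0264],"angular":[0,-16,0],"jaw":0.01}
    - {"offset":[0.0245,0,-0.0321],"angular":[0,-20,0],"jaw":0.01}

```text
time_s: 20.38
eef_pos: [558.9, 41.6, 122.2]
ee_rot: [0.002, 0.998, 0.031, -0.06]
force: [7.6, 0.1, -8.8]
grip_width: 0.263
```

Run:
```python
from h import *
p0,r0=lift(32,25,105,-4.3,2.7); plan(p0,r0)
for th in(36,40,43,45): 
    p,r=lift(th,25,105,-4.3,2.7); print(th,(r0.inv().apply(p-p0)/1000).round(4),np.degrees((r0.inv()*r).as_rotvec()).round(1))
```

```text
t 20.38 pos [558.9  41.6 122.2] F [ 7.6  0.1 -8.8] grip 22.5 off [-0.0016 -0.0005  0.0018] ang [-0.03 -0.13 -0.05]
36 [ 0.004   0.     -0.0071] [ 0. -4. -0.]
40 [ 0.0084  0.     -0.0139] [ 0. -8. -0.]
43 [ 0.0121  0.     -0.0188] [  0. -11.  -0.]
45 [ 0.0147  0.     -0.0219] [ -0. -13.  -0.]
```

Call:
move_arm:
  motion:
    - {"offset":[0.0044,0,-0.0068],"angular":[0,-4,0],"jaw":0.01}
    - {"offset":[0.009,0,-0.0133],"angular":[0,-8,0],"jaw":0.01}
    - {"offset":[0.0128,0,-0.018],"angular":[0,-11,0],"jaw":0.01}
    - {"offset":[0.0155,0,-0.0211],"angular":[0,-13,0],"jaw":0.01}
    - {"offset":[0.0155,0,-0.0211],"angular":[0,-13,0],"jaw":0.01}

```text
time_s: 21.0
eef_pos: [575.9, 42.7, 141.0]
ee_rot: [0.005, 0.984, 0.031, -0.173]
force: [-0.8, -0.8, 1.4]
grip_width: 0.264
```

Run:
```python
from h import *
p0,r0=lift(45,25,105,-4.3,2.7); plan(p0,r0)
c=cap('side'); save(c,'s9.png',(210,120,370,240),5)
for th in (40,45,50):
    q=R.from_euler('y',th,degrees=True); print(th,((proj(c,[stand([40,105,55]+q.apply([-76,0,24])),stand([40,105,55]+q.apply([-112,-12,2]))])-[210,120])*5).round(0))
```

```text
t 21.0 pos [575.9  42.7 141. ] F [-0.8 -0.8  1.4] grip 22.5 off [-0.0013 -0.0005  0.001 ] ang [-0.04 -0.07 -0.03]
40 [[561. 275.]
 [493. 292.]]
45 [[572. 267.]
 [506. 278.]]
50 [[583. 260.]
 [519. 265.]]
```

View pics/s9.png

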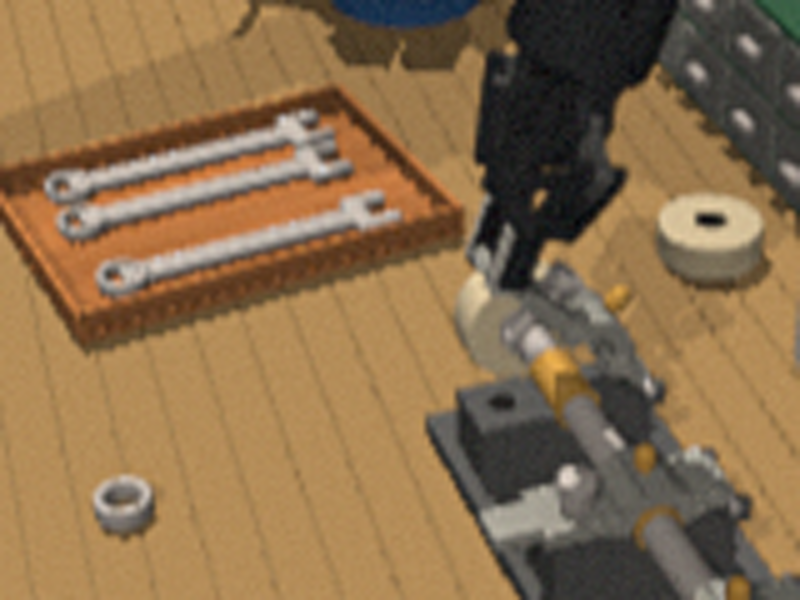

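The left cap stands open at about 45° in the fingers, the bearing (orange, (565,375)) and the bolt hole (502,403) are exposed, and the middle cap is shut. Handing in.

Run:
```python
from h import *
p,r,s=pose(); v=SZ.inv().apply(p-SO)-[40,105,55]; print('cap angle',np.degrees(np.arctan2(v[2],-v[0])-np.arctan2(4.7,116.3)).round(1),'radius',np.hypot(v[0],v[2]).round(1),s['grip_width'])
print(ctrl.finish_job())
```

```text
cap angle 45.7 radius 115.7 0.26124706545131043
the job is handed in; nothing more can be done
None
```

The job is done and handed in at about 21 s of the 61 s allowed, with the arm holding the left cap open at about 45°.

- **Spanner:** It lies flat in the tray's free place with its jaw pointing the same way as the others. The camera puts it at 9.6°, against 6.8° and 9.3° for the two beside it. My first grip held only the shank's upper edge, so I set the spanner down and gripped it deeper. It touched the tray floor at 11 N before I let go.
- **Bolts:** I tapped left, middle, then right, at 12–15 N. The left one gave about 5 mm and then went hard, so it is the loose one. The middle and right were hard straight away.
- **Cap:** I gripped the left tongue and lifted its cap. The last check gives 45.7° from the hand's position, and about 1.5 N on the wrist. The last picture shows the left bearing exposed and the middle cap shut; the right cap is out of that picture, so I did not check it after the lift.
- **Readings that disagreed:** The grip opening read 1.5–3 mm below the stated widths (22.5 for the 24 mm tongue, about 14 for the 17 mm shank), but both grips held. The forces I read stayed under 16 N.

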